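# Fit the vial wheel on the rotator's drive studs

## Task

The vial wheel hangs loose on the shaft of the bench rotator, but its three holes are out of line with the three studs of the drive flange behind it. Turn the wheel on the shaft until the holes line up with the studs, then push it along the shaft over the studs until it sits fully home, flat against the flange, and let go. Leave the beaker, bottle and tip box where they stand.

Things in the scene. Friction and masses are not known exactly. Their poses are not given: they have to be found in the camera images.
- wheel: Clear acrylic disc, 200 mm across, 10 mm thick, hanging upright on the rotator's shaft. Origin: centre of its rear face (towards the flange); x out along the shaft, z along one vial (straight up at the start). 0.4 to 0.75 kg, balanced: stays at any angle; under 2 N at a vial turns it, under 10 N slides it. Blind bore 30 mm on the 28 mm shaft: it hangs 1 mm low.
- vial (a point): Centre of the vial on the wheel's z axis (wheel x 28 mm, 60 mm from the wheel's axis). The three white vials, 28 mm across, are clipped to the disc's front, radially, 30 to 91 mm from the axis, at 0 and +-120 degrees from z; they stand out to wheel x = 42 mm and are good to push on.
- hole (a point): Centre of one of the three 15 mm metal-bushed through holes at the disc's rear face, the one opposite the first vial (180 degrees from the wheel's z). They lie 62 mm from the wheel's axis, half-way between the vials: at 180 and +-60 degrees from z.
- grip_end (a point): Centre of the closed, flat outer end (48 mm across) of the wheel's round black hand-grip, on its axis, 80 mm ahead of the disc's rear face: the place to push. Axes as the wheel's. The grip covers the shaft's end, also when home.
- hub_face (a point): Centre of the drive flange's front face (dark steel, 150 mm across), on the level shaft's axis 160 mm above the bench. x points out along the shaft to the wheel; y and z turn with the flange. The shaft is 28 mm thick and stands out 74 mm. The wheel is home when its rear face meets this face; at the start it is 26 to 32 mm out.
- stud (a point): Foot, on the flange face, of one of three steel studs 10 mm thick, 22 mm long, the last 8 mm tapering to a 3 mm tip, 62 mm from the axis at 180 (this one) and +-60 degrees from the flange's z. Any hole fits any stud: wheel and flange are in line when their z axes differ about the shaft by 0 or +-120 degrees, within about 4 degrees.
- hub (a joint): Angle of the drive flange about the shaft's x (rad): 0 with its z axis straight up, growing so that its top goes towards the rotator's -y. The gearbox holds it: it cannot be turned by hand. Between 0.35 and 1.75 at the start.
- rotator: White bench rotator, fixed. Origin on the bench under the centre of the flange's face; x is the level direction in which the shaft points, z up. Its housing is 130 mm wide and 225 mm high, 50 to 200 mm behind the flange's face.
- beaker: Bystander: glass beaker, 72 mm across, 95 mm high; origin at the centre of its base.
- bottle: Bystander: amber bottle, 68 mm across, 150 mm high; origin at the centre of its base.
- tipbox: Bystander: open grey pipette-tip box, 86 x 122 mm, 55 mm high; origin at the centre of its base.

How it is judged:
By the outcome, as a careful person would: the job done as asked, in the order asked, and still so for the second after the job is handed in, with the robot touching nothing.
It also fails if it takes over 64 s, if anything falls off the work surface, if the arm or the gripper's body presses on something with over 40 N, if the wrist force passes 120 N, or if a joint passes its speed limit or range.

## Robot

A 7-joint arm with a two-finger parallel gripper is mounted at the origin on the work surface. World frame = base frame: x ahead of the robot, y to its left, z up, the work surface at z = 0. Lengths are in m, angles in rad, forces in N, time in s.
With the tool pointing down it reaches from about 0.4 to 0.85 m from the base axis. Payload 10.4 kg.
Tool frame: the origin (TCP) lies midway between the tips of the shut fingers; the grasp point (between the pads) lies 19 mm behind it; z points along the fingers, y is the line along which they close (so a half turn about z gives the same grasp; the last joint's range is limited). The gripper opens to 87 mm and grips with 3 to 60 N. Pads are 19 mm wide; open, the fingers measure 117 mm over their backs; the gripper's body (75 mm by 190 mm) begins 51 mm behind the grasp point.
Start: joints at [-1.18, 0.332, -0.065, 1.46, 0.022, 1.35, -0.088], TCP at [0.251, 0.572, 0.223] pointing down, gripper open.
Joint ranges: [-2.6, 2.6], [-0.5, 2.12], [-1.47, 1.34], [0.16, 2.42], [-1.27, 4.41], [0.06, 2.06], [-2.6, 2.6]. Speed limits (rad/s): [2.22, 2.22, 2.79, 2.79, 3.14, 3.14, 3.14].

## Interface

Orientations are given as a unit quaternion [x, y, z, w].
In Python, from bench import r gives the robot as it stands.
- The arm moves only by the tool arm_command, never from a script. Its argument "moves" is one flat list of numbers, 4 for each row, row after row: the shift along the tool's x, y, z in cm, then the turn about the tool's z in degrees. A call has 1 to 12 rows; each row shifts and turns the commanded pose from where the row before left it, along the tool's axes as they then stand; what a row does not reach is not made up. A row lasts 1/12 s, in which the tool goes at most 41.7 mm and 7.16 degrees, less where a joint would pass 70% of its speed; a pose out of reach is approached as far as the arm can. A call with a gripper value outside its range is refused whole. "fingers" is the opening in per cent of the stroke, from 0 (shut) to 100 (fully open), set as the call begins (left out, the last holds). The fingers move at their own pace and stop on an object; "squeeze" is the grip in N (left out, the last holds). Time passes only in rows, so rows that do not move let the fingers close. It gives the time, the measured TCP pose, the force, the opening and the grip force at its end, in the units of the state.
- r.read_state(): the state, without advancing time (a new reading comes with each control period).
- r.camera(name): name is "scene" or "top" or "wrist"; returns the picture (400x640x3 uint8, red, green, blue); there is no depth.
- r.camera_info(name): a dict with "fx", "fy", "cx", "cy" (pixels), "k1" (the pictures are not rectified: a ray, as slopes to the right and down, at radius r is drawn at 1 + k1 r^2 times it, then the intrinsics apply), "origin" and "attitude" of the camera in the world. Camera axes: x right, y up, looking along -z (the intrinsics and any distortion apply to the point x, -y, -z); pixel columns grow to the right and rows downward; lengths in m; the calibration is good to about 2 mm. A picture is of the moment at which its call begins: read the wrist's pose just before it. camera_info takes no time and is no camera call; for the wrist camera it gives the pose at the moment of the call.
- r.close_job(): hands the job in; it is judged then, once.
The state is a dict: "time": time; "joint_positions": joint angles; "joint_vel": joint speeds; "joint_torque": joint torques, N m; "ee_pos": TCP position; "eef_rot": TCP orientation; "ft_force": force on the tool from outside, world axes, zero at the start; "torque": the same for the moment, N m; "width": finger opening in m; "grip_force": force on a finger pad.
Only numpy, scipy, OpenCV 4.12 (cv2) and the standard library are available. Lean on these libraries where they do the work, as an engineer would, in place of code of your own. Each camera call takes 0.05 s, during which the arm holds its last target. There are 200 camera calls.

## Working session

There is one attempt and no reset: what is moved stays moved. The work goes in short steps, Python scripts to look and compute and a tool call to move; the robot and the scene stay as the last step left them, time stands still between calls to the robot, and variables do not carry over. Pictures are saved under pics/ and viewed, at most 11 in all, crops included, and the job is handed in when it is done.

Besides the shell and the picture viewer there is one more tool, called after "Emit:" as name(argument=value, ...) on one line, values as JSON. arm_command: Moves the arm, as the interface text tells. Its arguments: {"type":"object","properties":{"moves":{"type":"array"},"fingers":{"type":"number"},"squeeze":{"type":"number"}},"required":["moves"]}

```bash
mkdir -p pics; ls
python3 - <<'E'
from bench import r
import cv2
for n in("scene","top"):
    cv2.imwrite(f"pics/{n}0.png",r.camera(n)[...,::-1]); print(n,r.camera_info(n))
print(r.camera_info("wrist"))
s=r.read_state();print(s)
E
```

```text
pics
scene {'fx': 487.35073013394054, 'fy': 487.35073013394054, 'cx': 319.3473852611887, 'cy': 198.8983948102679, 'k1': 0.025531348000358334, 'origin': array([ 1.31373066, -0.38572829,  1.25733404]), 'attitude': array([0.25594913, 0.16656257, 0.53966257, 0.78454526])}
top {'fx': 501.1381306529383, 'fy': 501.1381306529383, 'cx': 319.02854645397434, 'cy': 193.13173067960446, 'k1': -0.08880505199979329, 'origin': array([ 0.36819913, -0.08340149,  1.4389727 ]), 'attitude': array([ 0.05261723, -0.05036845, -0.70069131,  0.70973666])}
{'fx': 346.77805053733505, 'fy': 346.77805053733505, 'cx': 321.37820349716156, 'cy': 198.25916872597662, 'k1': -0.07844680084923397, 'origin': array([0.18893203, 0.60039202, 0.38369291]), 'attitude': array([-0.10631547, -0.06765333,  0.54251605,  0.83053981])}
{'time': 0.1, 'joint_positions': array([-1.1796083 ,  0.33277528, -0.06469073,  1.46081735,  0.02158015,
        1.34990681, -0.08848017]), 'joint_vel': array([-0.00144814, -0.00082798, -0.00069793, -0.00425376, -0.00033866,
       -0.00087279, -0.00054458]), 'joint_torque': array([ 3.00155756e-03, -6.24549079e+01,  2.54518393e-02, -3.90714633e+01,
       -6.12595933e-02,  3.66133754e-02,  5.54770293e-05]), 'ee_pos': array([0.25116866, 0.57194918, 0.22187341]), 'eef_rot': array([ 2.05408840e-01,  9.78676065e-01, -5.96908481e-04, -1.05842276e-04]), 'ft_force': array([ 2.58727023e-04, -7.95518056e-02,  4.06889025e-01]), 'torque': array([ 0.0172735 ,  0.00561351, -0.02260394]), 'grip_force': 0.0, 'width': 0.0871356146417118}
```

View pics/scene0.png

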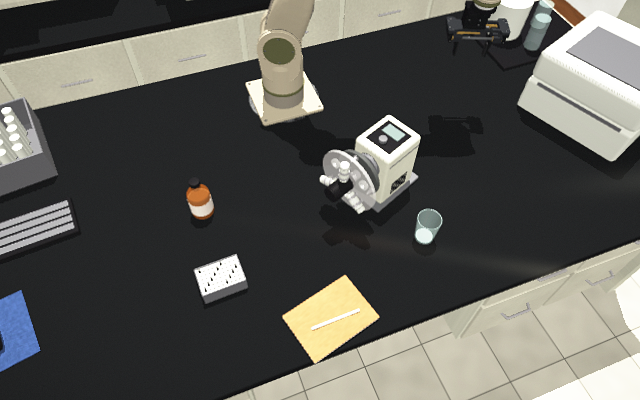

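View pics/top0.png

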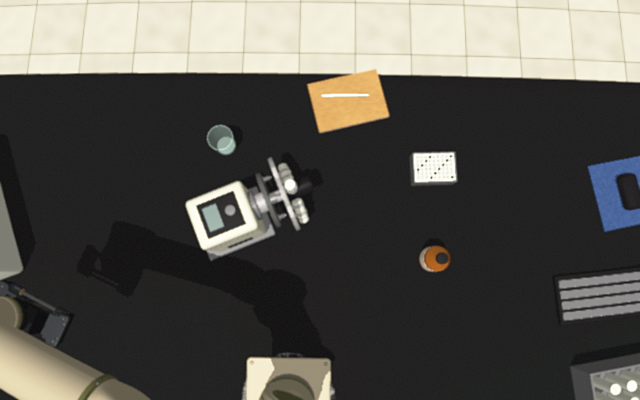

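The scene view shows the wheel near (345,178) and the housing at (388,150). In the top view the wheel is near (283,195), with the shaft pointing right and slightly up. I'll enlarge both.

```bash
python3 - <<'E'
import cv2,numpy as np
a=cv2.imread("pics/scene0.png")[130:230,300:430]; b=cv2.imread("pics/top0.png")[140:265,180:325]
a=cv2.resize(a,None,fx=6,fy=6,interpolation=cv2.INTER_CUBIC);b=cv2.resize(b,None,fx=4.8,fy=4.8,interpolation=cv2.INTER_CUBIC)
a=np.clip(a.astype(float)*1.3+20,0,255);b=np.clip(b.astype(float)*1.3+20,0,255)
cv2.imwrite("pics/s1.png",a);cv2.imwrite("pics/t1.png",b)
E
cat > h.py <<'E'
import numpy as np,cv2
from scipy.spatial.transform import Rotation as R
from bench import r
def ray(ci,u,v):
    p=np.array([(u-ci['cx'])/ci['fx'],(v-ci['cy'])/ci['fy']]);q=p.copy()
    for _ in range(20): q=p/(1+ci['k1']*(q@q))
    d=R.from_quat(ci['attitude']).apply([q[0],-q[1],-1]); return np.array(ci['origin']),d/np.linalg.norm(d)
def plane(ci,u,v,p0,n):
    o,d=ray(ci,u,v); return o+d*((np.asarray(p0)-o)@n)/(d@n)
def two(c1,p1,c2,p2):
    o1,d1=ray(c1,*p1);o2,d2=ray(c2,*p2)
    t=np.linalg.lstsq(np.c_[d1,-d2],o2-o1,rcond=None)[0];a=o1+t[0]*d1;b=o2+t[1]*d2
    return (a+b)/2,np.linalg.norm(a-b)
def proj(ci,P):
    c=R.from_quat(ci['attitude']).inv().apply(np.atleast_2d(P)-ci['origin']);q=np.c_[c[:,0],-c[:,1]]/-c[:,2:]
    q=q*(1+ci['k1']*(q**2).sum(1,keepdims=True)); return q*[ci['fx'],ci['fy']]+[ci['cx'],ci['cy']]
E
```

```text
[ WARN:0@0.113] global loadsave.cpp:1063 imwrite_ Unsupported depth image for selected encoder is fallbacked to CV_8U.
```

View pics/s1.png

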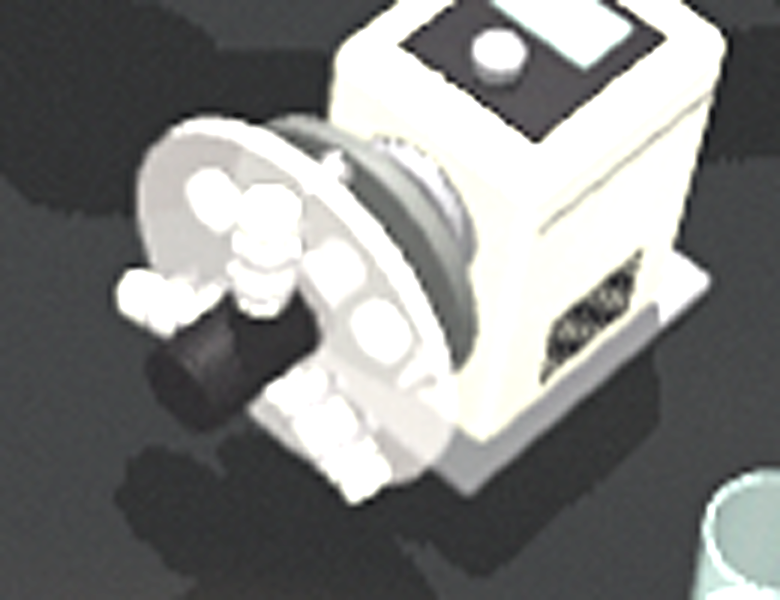

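View pics/t1.png

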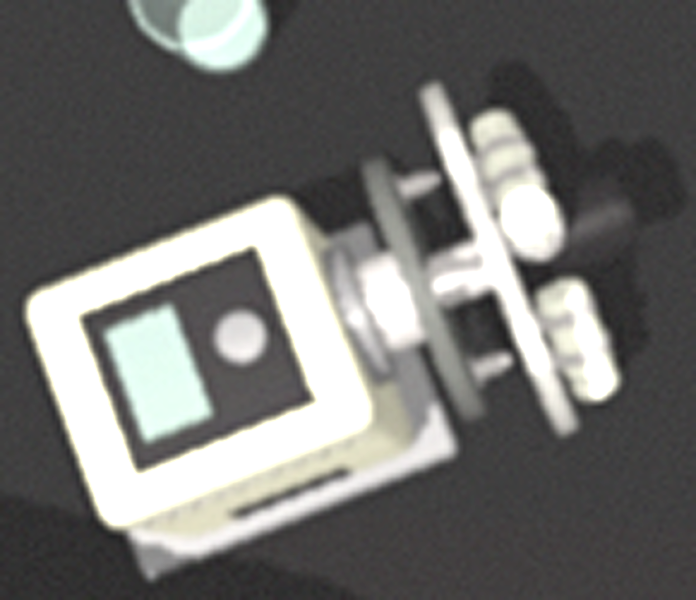

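The top crop shows the housing-top corners near (28,305), (275,197), (372,415) and (115,528). The disc ends are at (432,88) and (567,430), and two stud tips at (438,181) and (510,360). In the scene crop a stud tip sticks out above the disc edge near (342,160), and the grip end is near (190,380). Next I'll compute the rotator frame.

Run:
```python
from h import *
c=r.camera_info("top");s=r.camera_info("scene")
T=lambda p:(p[0]/4.8+180,p[1]/4.8+140); S=lambda p:(p[0]/6+300,p[1]/6+130)
ez=np.array([0,0,1.])
pt=lambda p,z:plane(c,*T(p),[0,0,z],ez)
d0,d1=pt((432,88),.16),pt((567,430),.16); f0,f1=pt((375,162),.16),pt((475,415),.16)
print("disc",d0,d1,np.linalg.norm(d1-d0),"flange",f0,f1,np.linalg.norm(f1-f0))
# housing side edges (top): mid points of long edges
e=[pt(p,.225) for p in((60,285),(255,203),(140,522),(350,432),(300,225),(365,385))]
for i in(0,2):
    v=e[i+1]-e[i];print("edge yaw",np.degrees(np.arctan2(v[1],v[0])))
v=e[5]-e[4];print("front edge yaw+90",np.degrees(np.arctan2(v[1],v[0]))+90)
for a,b in((d0,d1),(f0,f1)):
    v=b-a;print("yaw",np.degrees(np.arctan2(v[1],v[0]))+90,(a+b)/2)
mid=(e[0]+e[1]+e[2]+e[3])/4;print("housing mid",mid)
print("bystanders", pt((215,30),.0), plane(c,435,260,[0,0,.1],ez),plane(c,434,168,[0,0,.05],ez))
```

```text
disc [0.64611229 0.05105185 0.16      ] [ 0.46117492 -0.02593456  0.16      ] 0.20032158259652932 flange [0.60484114 0.08082458 0.16      ] [0.46850555 0.0232538  0.16      ] 0.14799252707941038
edge yaw -66.14524220147274
edge yaw -65.86908152254271
front edge yaw+90 -66.25681849534308
yaw -67.39883261339119 [0.55364361 0.01255865 0.16      ]
yaw -67.10700094151434 [0.53667335 0.05203919 0.16      ]
housing mid [0.48959388 0.15830799 0.225     ]
bystanders [0.7159451  0.20290325 0.        ] [ 0.38862607 -0.3891145   0.1       ] [ 0.64821525 -0.40259976  0.05      ]
```

```bash
cat >> h.py <<'E'
yaw=np.radians(-66.5)
X=np.array([np.cos(yaw),np.sin(yaw),0]);Y=np.array([-np.sin(yaw),np.cos(yaw),0]);Z=np.array([0,0,1.])
H=np.array([.5367,.0520,.16])+.007*X
loc=lambda P:np.array([(P-H)@X,(P-H)@Y,(P-H)@Z])
wor=lambda x,y,z:H+x*X+y*Y+z*Z
E
python3 - <<'E'
from h import *
c=r.camera_info("top");s=r.camera_info("scene")
T=lambda p:(p[0]/4.8+180,p[1]/4.8+140); S=lambda p:(p[0]/6+300,p[1]/6+130)
print(H)
for p in((438,181),(510,358),(432,88),(567,430)):
    for z in(-.05,0,.05): print(p,z,loc(plane(c,*T(p),[0,0,.16+z],Z)).round(4))
print("scene stud",[loc(plane(s,*S((342,160)),wor(x,0,0),X)).round(4) for x in(.016,.022)])
for nm,p in (("hole?",(215,200)),("hole?",(330,265)),("hole?",(380,330))):print(nm,loc(plane(s,*S(p),wor(.04,0,0),X)).round(4))
for x in (.022,.015,.005):
  for th in range(20,101,20):
    q=[wor(x,-.062*np.sin(np.radians(th+k)),.062*np.cos(np.radians(th+k))) for k in(60,180,300)]
    print(x,th,((proj(c,q)-[180,140])*4.8).round().tolist(),((proj(s,q)-[300,130])*6).round().tolist())
print("grip end",loc(plane(s,*S((190,382)),wor(.11,0,0),X)))
print("wheel axis points scene",((proj(s,[wor(x,0,-.001) for x in(.03,.04,.11)])-[300,130])*6).round().tolist())
E
```

```text
[0.53949124 0.04558058 0.16      ]
(438, 181) -0.05 [ 0.0202  0.0612 -0.05  ]
(438, 181) 0 [ 0.0213  0.051  -0.    ]
(438, 181) 0.05 [0.0225 0.0409 0.05  ]
(510, 358) -0.05 [ 0.0198 -0.0469 -0.05  ]
(510, 358) 0 [ 0.0209 -0.053  -0.    ]
(510, 358) 0.05 [ 0.0221 -0.0591  0.05  ]
(432, 88) -0.05 [ 0.037  0.112 -0.05 ]
(432, 88) 0 [ 0.0375  0.1    -0.    ]
(432, 88) 0.05 [0.038  0.0879 0.05  ]
(567, 430) -0.05 [ 0.0337 -0.0961 -0.05  ]
(567, 430) 0 [ 0.0344 -0.1003 -0.    ]
(567, 430) 0.05 [ 0.035  -0.1046  0.05  ]
scene stud [array([0.016 , 0.0093, 0.0921]), array([0.022 , 0.0139, 0.1009])]
hole? [ 0.04   -0.044   0.0379]
hole? [0.04   0.028  0.0541]
hole? [0.04   0.0609 0.0363]
0.022 20 [[516.0, 369.0], [469.0, 247.0], [438.0, 184.0]] [[213.0, 197.0], [328.0, 380.0], [375.0, 267.0]]
0.022 40 [[519.0, 373.0], [455.0, 214.0], [450.0, 213.0]] [[211.0, 225.0], [358.0, 389.0], [346.0, 229.0]]
0.022 60 [[516.0, 364.0], [443.0, 186.0], [465.0, 250.0]] [[220.0, 259.0], [382.0, 385.0], [313.0, 199.0]]
0.022 80 [[509.0, 344.0], [434.0, 167.0], [481.0, 289.0]] [[239.0, 296.0], [397.0, 369.0], [
[... 611 characters left out ...]
[275.0, 322.0], [411.0, 333.0], [259.0, 163.0]]
0.005 20 [[487.0, 382.0], [441.0, 258.0], [408.0, 196.0]] [[238.0, 178.0], [351.0, 360.0], [399.0, 247.0]]
0.005 40 [[490.0, 385.0], [427.0, 225.0], [419.0, 226.0]] [[236.0, 206.0], [381.0, 369.0], [371.0, 210.0]]
0.005 60 [[487.0, 376.0], [414.0, 198.0], [434.0, 262.0]] [[244.0, 240.0], [405.0, 366.0], [338.0, 179.0]]
0.005 80 [[480.0, 356.0], [405.0, 179.0], [450.0, 301.0]] [[263.0, 277.0], [421.0, 349.0], [304.0, 159.0]]
0.005 100 [[469.0, 328.0], [401.0, 172.0], [466.0, 337.0]] [[289.0, 311.0], [426.0, 322.0], [274.0, 152.0]]
grip end [0.11       0.00940625 0.01210472]
wheel axis points scene [[292.0, 292.0], [278.0, 304.0], [175.0, 387.0]]
```

Emit:
arm_command(moves=[0, 0, -1.5, 6.1, 0, 0, -1.5, 6.1, 0, 0, -1.5, 6.1, 0, 0, -1.5, 6.1, 0, 0, -1.5, 6.1, 0, 0, -1.5, 6.1, 0, 0, -1.5, 6.2, 0, 0, 0, 0], fingers=0)

```text
time: 0.77
ee_pos: [0.2515, 0.573, 0.3304]
eef_rot: [0.551, 0.835, 0.002, -0.0]
ft_force: [0.7, -0.2, 0.3]
width: 0.0416
grip_force: 0.0
```

```bash
cat >> h.py <<'E'
def st():
    s=r.read_state();q=R.from_quat(s['eef_rot']).as_matrix()
    print("t",round(s['time'],2),"loc mm",(loc(s['ee_pos'])*1000).round(1),"z",s['ee_pos'][2].round(4),"toolx yaw",np.degrees(np.arctan2(q[1,0],q[0,0])).round(2),"F loc",[round(float(s['ft_force']@a),1) for a in(X,Y,Z)],"w",round(s['width'],4),"j",s['joint_positions'].round(2)); return s
E
python3 -c "
from h import *
st()"
```

```text
t 0.77 loc mm [-598.5  -53.8  170.4] z 0.3304 toolx yaw 113.16 F loc [0.5, 0.5, 0.3] w 0.0416 j [-1.26  0.3   0.04  1.28 -0.01  1.56 -0.82]
```

Emit:
arm_command(moves=[-4, 0, 0, 0, -4, 0, 0, 0, -4, 0, 0, 0, -4, 0, 0, 0, -4, 0, 0, 0, -4, 0, 0, 0, -4, 0, 0, 0, -4, 0, 0, 0, -4, 0, 0, 0, -4, 0, 0, 0, -4, 0, 0, 0, -4, 0, 0, 0])

```text
time: 1.77
ee_pos: [0.4427, 0.13, 0.3268]
eef_rot: [0.547, 0.837, -0.0, -0.0]
ft_force: [0.9, 0.8, 0.2]
width: 0.0003
grip_force: 0.0
```

Emit:
arm_command(moves=[-4, 0, 0, 0, -4, 0, 0, 0, -4, 0, 0, 0, -4, 0, 0, 0, -1.5, 0, 0, 0, 0, 0, 0, 0, 0, 0, 0, 0])

```text
time: 2.35
ee_pos: [0.5122, -0.0291, 0.3266]
eef_rot: [0.548, 0.836, -0.001, -0.0]
ft_force: [-0.2, 0.3, 0.5]
width: 0.0006
grip_force: 0.0
```

Run:
```python
from h import *
st()
ci=r.camera_info("wrist");im=r.camera("wrist");cv2.imwrite("pics/w1.png",im[...,::-1])
print(ci['origin'],proj(ci,[wor(.031,0,.099),wor(0,0,.075),wor(.022,0,.062),wor(.059,0,.091)]))
```

```text
t 2.35 loc mm [ 57.6 -54.8 166.6] z 0.3266 toolx yaw 113.5 F loc [-0.4, -0.1, 0.5] w 0.0006 j [-0.65  0.03  0.64  1.61 -0.02  1.51  0.4 ]
[0.48519771 0.03426261 0.48847802] [[402.84575887 173.57198284]
 [397.65261875 125.17249066]
 [392.70523806 153.34408841]
 [398.07704167 210.06898799]]
```

View pics/w1.png

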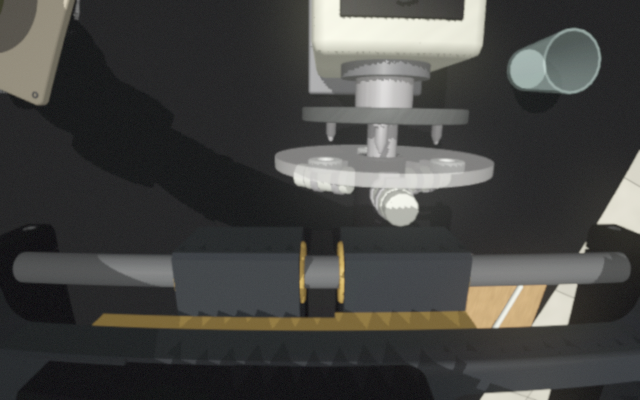

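The wrist view shows three stud tips, at (331,138), (379,152) and (436,142). The vial top is at (402,208) and the disc spans columns 275–494. I'll solve for the hub angle from these.

Run:
```python
from h import *
from scipy.optimize import least_squares
im=cv2.imread("pics/w1.png")
ci=r.camera_info("wrist")
obs=np.array([[331,139],[379,152],[436,143]])
def q(p):
    th=p[0]; a=np.radians(np.array([th+60,th-60,th-180]))
    return proj(ci,[wor(.021+p[1],p[2]-.062*np.sin(b),.062*np.cos(b)) for b in a])
s=least_squares(lambda p:(q(p)-obs).ravel(),[65,0,0],x_scale=[1,.001,.001]);print(s.x,q(s.x).round(1))
# note order: th+60 (-Y side), th-60 (top), th-180 (+Y)
print("disc edges",proj(ci,[wor(.036,y,0) for y in(-.1,.1)]),"flange edges",proj(ci,[wor(0,y,0) for y in(-.075,.075)]))
print("vial top by angle",[(a,proj(ci,[wor(.059,.091*np.sin(np.radians(a)),.091*np.cos(np.radians(a)))])[0].round()) for a in(-4,0,4)])
```

```text
[ 7.11999658e+01 -1.42491471e-03  1.93473580e-03] [[331.  140. ]
 [379.  151.7]
 [436.1 142.5]]
disc edges [[273.99252773 161.00641546]
 [481.05308238 162.0085365 ]] flange edges [[299.67542676 122.61640979]
 [459.28542379 123.85116457]]
vial top by angle [(-4, array([388., 212.])), (0, array([397., 212.])), (4, array([406., 212.]))]
```

Emit:
arm_command(moves=[0, 0, 3, 0, 0, 0, 3, 0, 0, 0, 3, 0, 0, 0, 2.2, 0, 0, 0, 0, 0, 0, 1.5, 0, 0, 0, 1, 0, 0, 0, 0.5, 0, 0, 0, 0.5, 0, 0, 0, 0.5, 0, 0, 0, 0, 0, 0])

```text
time: 3.32
ee_pos: [0.5497, -0.0119, 0.2158]
eef_rot: [0.548, 0.836, 0.0, 0.0]
ft_force: [-0.3, 0.8, -0.1]
width: 0.0007
grip_force: 0.0
```

Emit:
arm_command(moves=[0, 0.5, 0, 0, 0, 0.5, 0, 0, 0, 0.5, 0, 0, 0, 0.5, 0, 0, 0, 0.5, 0, 0, 0, 0.5, 0, 0, 0, 0.5, 0, 0, 0, 0, 0, 0, 0, 0, 0, 0])

```text
time: 4.07
ee_pos: [0.5814, 0.0016, 0.2154]
eef_rot: [0.548, 0.836, -0.0, 0.0]
ft_force: [0.3, 0.1, -0.3]
width: 0.0005
grip_force: 0.0
```

```bash
cat >> h.py <<'E'
H=H-.0014*X+.002*Y
E
python3 - <<'E'
from h import *
st()
im=r.camera("wrist");cv2.imwrite("pics/w2.png",im[...,::-1])
E
```

```text
t 4.07 loc mm [58.4 18.9 55.4] z 0.2154 toolx yaw 113.5 F loc [-0.0, 0.3, -0.3] w 0.0005 j [-0.61  0.27  0.64  1.62 -0.16  1.31  0.46]
```

View pics/w2.png

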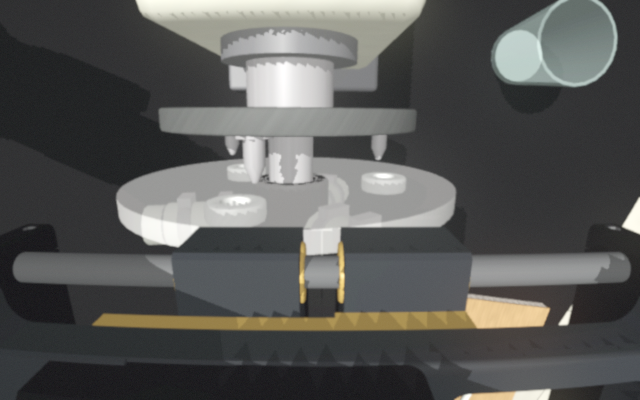

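The wheel has turned. Hole bushes show at (238,203), (383,180) and about (240,170), and stud tips at (254,180), (379,158) and (232,152). I'll fit both angles in this view.

```bash
cat > fit.py <<'E'
from h import *
from scipy.optimize import least_squares
ci=r.camera_info("wrist")
def fit(obs,offs,th0,x0):
    obs=np.array(obs,float)
    def q(p):
        a=np.radians(p[0]+np.array(offs));return proj(ci,[wor(x0+p[1],p[2]-.062*np.sin(b),p[3]+.062*np.cos(b)) for b in a])
    w=np.array([0,300.,1000,1000])
    s=least_squares(lambda p:np.r_[(q(p)-obs).ravel(),p*w],[th0,0,0,0],x_scale=[1,.001,.001,.001]);return s.x.round(4),np.abs(q(s.x)-obs).max().round(2)
E
python3 - <<'E'
from fit import *
print("hub",fit([(254,181),(379,158),(232,153)],(-60,180,60),71,.021))
print("wheel",fit([(238,202),(383,180)],(60,-60),-45,.029))
E
```

```text
hub (array([ 7.0788e+01,  1.0000e-03, -5.0000e-04,  4.0000e-04]), np.float64(0.89))
wheel (array([-3.99657e+01,  5.10000e-03, -3.00000e-04, -8.00000e-04]), np.float64(3.25))
```

Emit:
arm_command(moves=[0, 0.3, 0, 0, 0, 0.3, 0, 0, 0, 0, 0, 0, 0, 0, 0, 0])

```text
time: 4.45
ee_pos: [0.5868, 0.0039, 0.2156]
eef_rot: [0.548, 0.836, 0.0, 0.0]
ft_force: [-0.5, 0.6, -0.4]
width: 0.0004
grip_force: 0.1
```

Run:
```python
from h import *
st()
im=r.camera("wrist");cv2.imwrite("pics/w3full.png",im[...,::-1])
cv2.imwrite("pics/w3.png",cv2.resize(im[90:250,100:480,::-1],None,fx=2.1,fy=2.1,interpolation=cv2.INTER_CUBIC))
```

```text
t 4.45 loc mm [58.5 24.8 55.6] z 0.2156 toolx yaw 113.5 F loc [-0.7, -0.2, -0.4] w 0.0004 j [-0.61  0.28  0.63  1.61 -0.17  1.31  0.46]
```

View pics/w3.png

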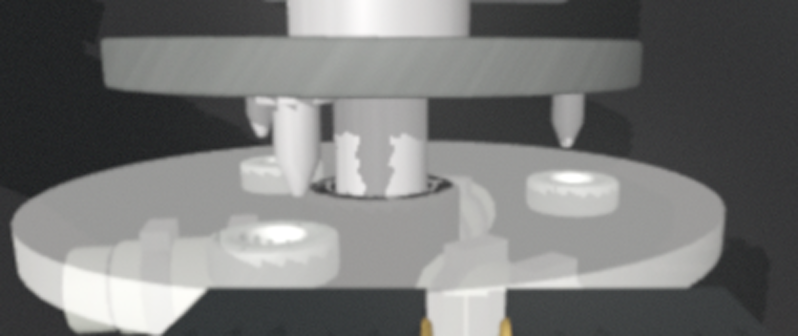

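Crop positions: ring centres at (281,237) and (573,185), and stud tips at (299,194), (568,146) and (262,136).

Run:
```python
from fit import *
C=lambda *p:[(a/2.1+100,b/2.1+90) for a,b in p]
h=fit(C((299,194),(568,146),(262,136)),(-60,180,60),71,.022);print("hub",h)
print("wheel",fit(C((281,237),(573,185)),(60,-60),-45,.029))
for w in (-44,-46,-48,-50,-52):
    print(w,[((proj(ci,[wor(x,-.062*np.sin(np.radians(w+k)),-.001+.062*np.cos(np.radians(w+k))) for k in(60,-60)])-[100,90])*2.1).round().tolist() for x in(.029,.032)])
for w in (69,71,73):
    print(w,((proj(ci,[wor(.022,-.062*np.sin(np.radians(w+k)),.062*np.cos(np.radians(w+k))) for k in(-60,180,60)])-[100,90])*2.1).round().tolist())
```

```text
hub (array([ 7.06725e+01,  9.00000e-04, -2.00000e-04,  2.00000e-04]), np.float64(1.15))
wheel (array([-4.38977e+01,  4.80000e-03,  1.00000e-04, -6.00000e-04]), np.float64(2.74))
-44 [[[279.0, 220.0], [574.0, 164.0]], [[280.0, 232.0], [574.0, 173.0]]]
-46 [[[288.0, 220.0], [571.0, 163.0]], [[289.0, 233.0], [571.0, 172.0]]]
-48 [[[297.0, 221.0], [569.0, 162.0]], [[297.0, 234.0], [568.0, 171.0]]]
-50 [[[306.0, 221.0], [566.0, 161.0]], [[306.0, 234.0], [565.0, 170.0]]]
-52 [[[315.0, 222.0], [563.0, 160.0]], [[316.0, 235.0], [562.0, 169.0]]]
69 [[308.0, 192.0], [565.0, 140.0], [259.0, 134.0]]
71 [[298.0, 191.0], [568.0, 141.0], [265.0, 134.0]]
73 [[289.0, 191.0], [571.0, 142.0], [270.0, 133.0]]
```

Emit:
arm_command(moves=[0, 0.35, 0, 0, 0, 0.35, 0, 0, 0, 0, 0, 0, 0, 0, 0, 0])

```text
time: 4.83
ee_pos: [0.5934, 0.0068, 0.2155]
eef_rot: [0.548, 0.836, 0.0, 0.0]
ft_force: [-0.5, 0.0, 0.6]
width: 0.0007
grip_force: 0.4
```

Run:
```python
from h import *
st()
im=r.camera("wrist");cv2.imwrite("pics/w4full.png",im[...,::-1])
cv2.imwrite("pics/w4.png",cv2.resize(im[90:250,100:480,::-1],None,fx=2.1,fy=2.1,interpolation=cv2.INTER_CUBIC))
ci=r.camera_info("wrist")
for w in (-47,-49,-51):
    print(w,[((proj(ci,[wor(x,-.062*np.sin(np.radians(w+k)),-.001+.062*np.cos(np.radians(w+k))) for k in(60,-60)])-[100,90])*2.1).round().tolist() for x in(.033,)])
for w in (69,71,73):
    print(w,((proj(ci,[wor(.022,-.062*np.sin(np.radians(w+k)),.062*np.cos(np.radians(w+k))) for k in(-60,180,60)])-[100,90])*2.1).round().tolist())
```

```text
t 4.83 loc mm [58.4 32.  55.5] z 0.2155 toolx yaw 113.51 F loc [-0.2, -0.4, 0.6] w 0.0007 j [-0.6   0.3   0.63  1.59 -0.18  1.31  0.46]
-47 [[[262.0, 238.0], [548.0, 175.0]]]
-49 [[[271.0, 238.0], [545.0, 174.0]]]
-51 [[[280.0, 239.0], [543.0, 172.0]]]
69 [[276.0, 192.0], [544.0, 140.0], [240.0, 134.0]]
71 [[267.0, 191.0], [547.0, 141.0], [245.0, 134.0]]
73 [[258.0, 191.0], [549.0, 142.0], [250.0, 133.0]]
```

View pics/w4.png

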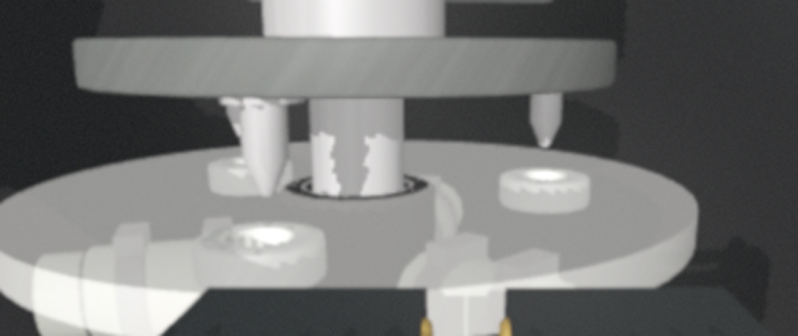

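The top ring centre is near 265 and the stud tip at 268. The right-hand pair is 545 and 545, so it is about 1° short. I'll nudge it 1.5 mm more, then withdraw and go to the front of the grip.

Emit:
arm_command(moves=[0, 0.15, 0, 0, 0, 0, 0, 0, 0, -1, 0, 0, 0, -0.5, -3, 0, 0, -0.5, -3, 0, -4, -1.3, 0, 0, -4, 0, 0, 0, 0, 0, 0, 0, 0, 0, 0, 0])

```text
time: 5.63
ee_pos: [0.5954, -0.0822, 0.2756]
eef_rot: [0.55, 0.835, -0.0, 0.0]
ft_force: [1.1, 0.3, 0.5]
width: 0.0005
grip_force: 0.0
```

Run:
```python
from h import *
st()
im=r.camera("wrist");cv2.imwrite("pics/w5.png",im[...,::-1])
ci=r.camera_info("wrist")
print(proj(ci,[wor(.033,-.062*np.sin(np.radians(w)),-.001+.062*np.cos(np.radians(w))) for w in(11,-109)]),proj(ci,[wor(.022,-.062*np.sin(np.radians(w)),.062*np.cos(np.radians(w))) for w in(11,-109)]),proj(ci,[wor(.113,0,0),wor(.113,-.024,0),wor(.113,.024,0)]))
```

```text
t 5.63 loc mm [140.9  -1.7 115.6] z 0.2756 toolx yaw 113.2 F loc [0.2, 1.2, 0.5] w 0.0005 j [-0.49  0.29  0.69  1.48 -0.19  1.44  0.61]
[[302.03100584  44.9350686 ]
 [393.64304015  62.86392694]] [[301.7084439   24.88640899]
 [394.36730557  48.60876951]] [[322.26647622 163.51542291]
 [292.49453698 163.60073819]
 [352.04592261 163.47042   ]]
```

View pics/w5.png

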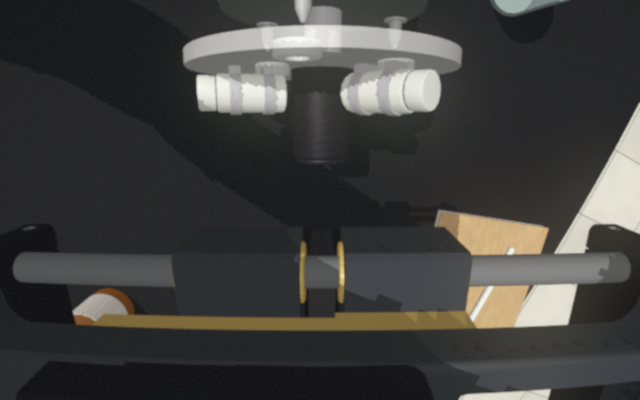

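The grip end is at (322,163), as predicted. The ring and stud columns agree (301/303 and 395/396). I'll lower in front of the grip and push.

Emit:
arm_command(moves=[0, 0.2, 3.2, 0, 0, 0, 3.2, 0, 0, 0, 3.2, 0, 0, 0, 3.2, 0, 0, 0, 0, 0, 1, 0, 0, 0, 0.6, 0, 0, 0, 0.5, 0, 0, 0, 0.5, 0, 0, 0, 0.5, 0, 0, 0, 0, 0, 0, 0])

```text
time: 6.6
ee_pos: [0.5865, -0.0511, 0.1494]
eef_rot: [0.549, 0.836, 0.0, 0.002]
ft_force: [1.9, -2.4, -1.4]
width: 0.0006
grip_force: 1.6
```

```bash
python3 -c "
from h import *
st()"
```

```text
t 6.6 loc mm [108.8   2.6 -10.6] z 0.1494 toolx yaw 113.41 F loc [2.9, 0.7, -1.4] w 0.0006 j [-0.53  0.34  0.66  1.69 -0.22  1.18  0.59]
```

Emit:
arm_command(moves=[0.4, 0, 0, 0, 0.4, 0, 0, 0, 0.4, 0, 0, 0, 0.3, 0, 0, 0, 0, 0, 0, 0])

```text
time: 7.02
ee_pos: [0.5803, -0.036, 0.149]
eef_rot: [0.548, 0.836, 0.001, 0.001]
ft_force: [2.5, -4.9, 4.5]
width: 0.0003
grip_force: 2.7
```

Emit:
arm_command(moves=[0.2, 0, 0, 0, 0.2, 0, 0, 0, 0, 0, 0, 0])

```text
time: 7.27
ee_pos: [0.5803, -0.036, 0.1491]
eef_rot: [0.55, 0.835, -0.0, 0.004]
ft_force: [12.2, -15.4, -4.7]
width: 0.0004
grip_force: 9.5
```

```bash
python3 -c "
from h import *
st()"
```

```text
t 7.27 loc mm [ 92.5   2.8 -10.9] z 0.1491 toolx yaw 113.31 F loc [18.9, 5.0, -4.7] w 0.0004 j [-0.56  0.32  0.65  1.71 -0.21  1.17  0.56]
```

Motion stopped and the force rose to 19 N. I'll check whether the wheel is home.

Run:
```python
from h import *
im=r.camera("wrist");cv2.imwrite("pics/w6f.png",im[...,::-1])
t=r.camera("top");cv2.imwrite("pics/t6f.png",t[...,::-1])
ci=r.camera_info("wrist"); print(proj(ci,[wor(x,0,z) for x,z in((0,.075),(.01,.099),(0,.099),(.003,.099))]))
a=cv2.resize(im[:200,100:500,::-1],(800,400),interpolation=cv2.INTER_CUBIC)
b=cv2.resize(t[180:230,220:320,::-1],(400,200),interpolation=cv2.INTER_CUBIC)
o=np.zeros((600,800,3),np.uint8);o[:400]=a;o[400:,:400]=b;cv2.imwrite("pics/c6.png",o)
```

```text
[[306.14254859  -8.09474833]
 [300.02756057  13.94135583]
 [299.13936174 -63.96877217]
 [299.3832994  -40.41548731]]
```

View pics/c6.png

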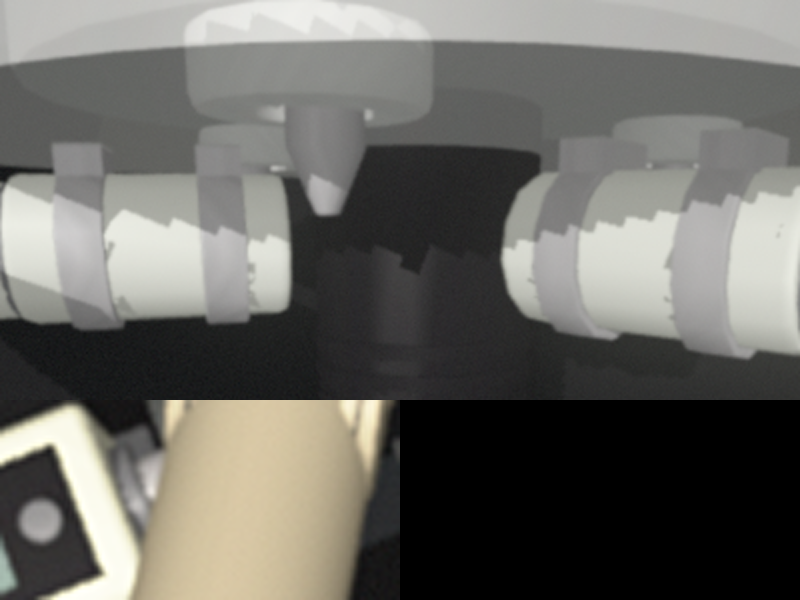

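The studs come well through the holes: tip at crop row 215, taper start at about 150, bush front at about 108, so roughly 13 mm protrudes. That fits home. I'll push a little more to confirm.

Emit:
arm_command(moves=[0.2, 0, 0, 0, 0, 0, 0, 0, 0.1, 0, 0, 0, 0, 0, 0, 0])

```text
time: 7.7
ee_pos: [0.5803, -0.036, 0.1493]
eef_rot: [0.551, 0.835, -0.001, 0.006]
ft_force: [20.2, -22.5, -9.6]
width: 0.0005
grip_force: 14.8
```

```bash
python3 -c "
from h import *
st()"
```

```text
t 7.7 loc mm [ 92.4   2.9 -10.7] z 0.1493 toolx yaw 113.19 F loc [28.7, 9.5, -9.6] w 0.0005 j [-0.56  0.32  0.65  1.71 -0.2   1.17  0.55]
```

It's a hard stop: 29 N with no motion. I'll back off, clear the top view and verify.

Emit:
arm_command(moves=[-1, 0, 0, 0, -2, 0, 0, 0, -4, 0, 0, 0, -4, 0, 0, 0, -4, 0, 0, 0, -4, 0, -4, 0, -4, -3, 0, 0, -4, -3, 0, 0, 0, -4, 0, 0, 0, -4, 0, 0, 0, 0, 0, 0])

```text
time: 8.62
ee_pos: [0.5479, -0.3124, 0.1772]
eef_rot: [0.552, 0.834, -0.001, -0.001]
ft_force: [-1.1, -1.3, 1.6]
width: 0.0003
grip_force: 0.0
```

Run:
```python
from h import *
st()
t=r.camera("top")[...,::-1];s=r.camera("scene")[...,::-1]
ci=r.camera_info("top")
k=5
print("disc-edge expected home mid(x=.005):",((proj(ci,[wor(.005,y,0) for y in(-.1,.1)])-[200,140])*k).round(),"at 3mm",((proj(ci,[wor(.008,y,0) for y in(-.1,.1)])-[200,140])*k).round())
o=np.zeros((600,800,3),np.uint8)
o[:500,:500]=cv2.resize(t[140:240,200:300],None,fx=k,fy=k,interpolation=cv2.INTER_CUBIC)
o[:500,500:]=cv2.resize(s[140:240,330:390],None,fx=5,fy=5,interpolation=cv2.INTER_CUBIC)
cv2.imwrite("pics/c7.png",o)
```

```text
t 8.62 loc mm [ 333.  -137.    17.2] z 0.1772 toolx yaw 112.93 F loc [0.8, -1.5, 1.6] w 0.0003 j [-0.1   0.44  0.72  1.54 -0.3   1.28  1.07]
disc-edge expected home mid(x=.005): [[433. 467.]
 [288. 113.]] at 3mm [[439. 465.]
 [294. 111.]]
```

View pics/c7.png

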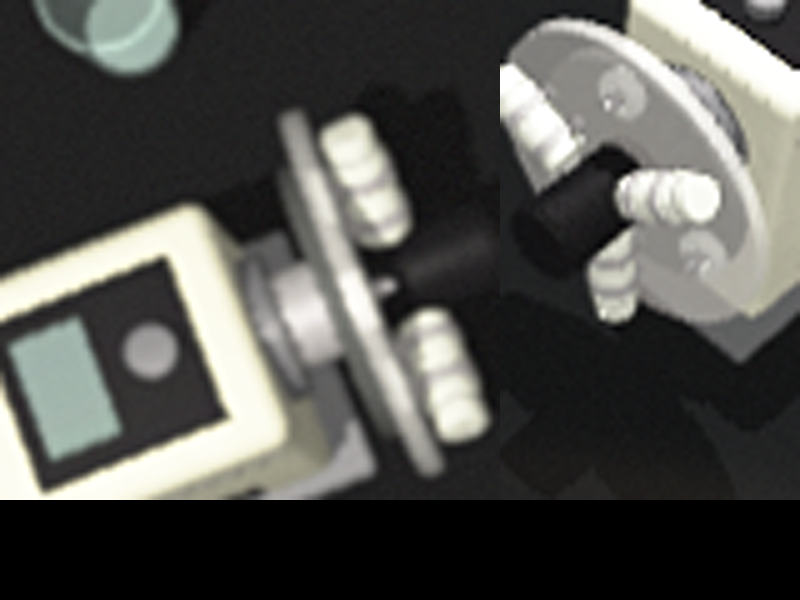

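The disc lies flush on the flange in both views. Its ends at (293,118) and (428,468) match the predicted home position, and the stud tips show through the holes. The robot is clear, so I'm handing in.

```bash
python3 -c "
from bench import r
print(r.close_job())"
```

```text
the job is handed in; nothing more can be done
None
```

I turned the wheel into line with the studs, pushed it home flat against the flange and let go, leaving the beaker, bottle and tip box untouched; the job was handed in about 9 s into the 64 s limit.

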